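Check the bore of a turned blank with the probe rod

TASK

Push the jig's guide carriage fully home over the bored wooden blank, then turn its lock lever all the way to lock it. Then take the probe rod (the tool in the rack with the plain straight handle), lower it upright through the guide bush until its tip is about halfway down the blank's bore, never touching the bush, the blank or any other part of the jig with it, and finish while still holding it there, still and centred in the guide. Leave the other tools and everything else on the bench where they are.

Things in the scene. Friction and masses are not known exactly. Their poses are not given: they have to be found in the camera images.
- jig: the fixed bore-checking jig: a grey base plate 170 x 240 mm, 15 mm thick, bolted down; origin at the centre of its underside on the bench, z up. A straight rail runs along its y axis at jig x = -50 mm (top 87 mm above the bench). On the +x side of the rail the bored wooden blank stands fixed on the base. A carriage with the guide rides on the rail
- carriage (a joint): position of the carriage along the rail, m: it slides along the jig's -y direction as the value grows, 0 at one stop, 0.110 fully home at the other stop, where the guide stands exactly over the blank's bore. It is stiff (about 4 N friction) and stays where it is left
- push_post (a point): centre of the top of the upright steel post on the carriage, to grip or push it by: 18 mm across, 42 mm tall above the carriage's top face (which is 111 mm above the bench). Moves with the carriage; it stands over the rail, 85 mm from the guide's axis in jig -x and 30 mm in jig +y
- lever (a joint): angle of the carriage's lock lever, rad, about a vertical axis: 0 free (lever sticks out squarely across the rail, to the jig's -x), 1.57 locked at its stop (lever lies along the rail, pointing to the jig's -y). Turns counter-clockwise seen from above as it locks. Stiff (about 1.2 N at the pin), stays where it is left
- lever_pin (a point): centre of the top of the black upright grip pin at the lever's free end: 14 mm across, 38 mm tall, 65 mm from the lever's pivot; it spins freely on its own axis; its top is 162 mm above the bench. Moves with the lever
- lever_pivot (a point): the lever's pivot axis on the carriage, 124 mm above the bench (top of the 22 mm hub). Moves with the carriage
- guide (a point): centre of the top mouth of the steel guide bush on the carriage, 111 mm above the bench; its axis is vertical. The bush is 38 mm outside, its straight open bore 24 mm, 28 mm deep. Moves with the carriage
- blank_rim (a point): centre of the mouth of the bore in the fixed wooden blank, 75 mm above the bench. The blank is turned wood, at most 66 mm across; its bore is vertical, at least 32 mm wide and 48 mm deep (floor 27 mm above the bench)
- rack: the fixed plywood tool rack, 90 x 210 mm, top board's upper face 112 mm above the bench; origin at the centre of its underside, z up. Three holes (13 mm) in the 14 mm top board in a row along its y axis at -70, 0 and +70 mm; a hand tool hangs upright in each, its handle's underside resting on the top board. Which tool is in which hole varies
- probe: the probe rod, hanging upright in the rack: a straight steel rod 8 mm thick and 90 mm long below a plain straight cylindrical wooden handle 20 mm thick and 50 mm tall (told from its neighbours by that straight handle; theirs are a ball and a cone). About 90 g (varies). Origin at the rod's tip, on the axis; z runs up the axis to the handle (handle from z = 90 to 140 mm)
- probe_tip (a point): the lower end of the probe's rod, on its axis
- probe_mid (a point): the point on the probe's axis 47 mm above its tip
- awl: an awl standing in the rack, told by its round ball handle (36 mm); origin on its axis 30 mm below its steel end, 90 mm below the collar that rests on the rack
- scriber: a scriber standing in the rack, told by its conical wooden handle, 32 mm wide below and 14 mm at the top; origin on its axis 90 mm below the handle's underside
- tin: a closed aluminium wax tin, 54 mm across, 45 mm high; origin at the centre of its underside
- sanding_block: a cork sanding block 50 x 90 x 30 mm; origin at the centre of its underside
- bowl: a small dark turned bowl, 100 mm across, 45 mm high; origin at the centre of its underside
- glue: a white glue bottle, 56 mm across, 150 mm high; origin at the centre of its underside
- offcut: a wooden offcut 90 x 50 x 50 mm; origin at the centre of its underside
- gouge: a turning gouge lying down, about 280 mm long, 28 mm thick; origin at the ferrule between handle and blade, at bench level
There are look-alikes about, which are no part of the job. Leave any blue or orange look-alike of the probe alone.

How it is judged:
On the way, in this order (a step that is already met when the one before it is completed fails the run):
1. the carriage is pushed fully home while the lever is still free (value of joint carriage above 0.105 m and value of joint lever below 0.7 rad), for 0.1 s.
2. the lever is turned to lock, with the carriage home (value of joint carriage above 0.105 m and value of joint lever above 1.35 rad), for 0.2 s.
3. the probe's tip is through the guide and in the blank's bore (all of step 2 and z of probe_tip in the frame of blank_rim below -0.012 m and horizontal distance between probe_tip and guide below 0.012 m), for 0.2 s.
At the end, for the whole second after the job is handed in: The carriage is home (within 5 mm of its stop) and the lever locked (beyond 1.35 rad); the robot still holds the probe, at rest and upright (within 0.08 rad), its tip 12 to 38 mm below the blank's rim, its tip and its middle within 4.5 mm of the guide's axis, touching no part of the jig (all of step 2 and horizontal distance between each of probe_tip, probe_mid and guide below 0.0045 m and z of probe_tip in the frame of blank_rim between -0.038 and -0.012 m and angle between probe's own z axis and vertical below 0.08 rad and linear speed of probe below 0.02 m/s and contact force between the fingers and probe above 1 N and contact force between probe and jig below 0.3 N); the arm keeps its last pose, push and grip.
It fails at once if the probe touches the guide, the blank or another part of the jig (contact force between probe and jig above 0.5 N).
It fails at once if another tool of the rack is moved more than 30 mm (distance of any of awl, scriber from where it was at the start of the episode above 0.03 m).
It fails at once if another thing lying on the bench is moved more than 30 mm (distance of any of tin, sanding_block, bowl, glue, offcut, gouge from where it was at the start of the episode above 0.03 m).
It also fails if it takes over 67 s, if anything falls off the work surface, if the arm or the gripper's body presses on something with over 40 N, if the wrist force passes 120 N, or if a joint passes its speed limit or range.

ROBOT

A 6-joint arm with a two-finger parallel gripper is mounted at the origin on the work surface. World frame = base frame: x ahead of the robot, y to its left, z up, the work surface at z = 0. Lengths are in m, angles in rad, forces in N, time in s.
With the tool pointing down it reaches from about 0.425 to 0.95 m from the base axis. Payload 14.7 kg.
Tool frame: the origin (TCP) lies at the very end of the fingers, on their centre line; the grasp point (between the pads) lies 19 mm behind it; z points along the fingers, x is the direction in which the jaws open and shut, and the axes are right-handed (so a half turn about z gives the same grasp; the last joint's range is limited). The gripper opens to 85 mm and grips with 20 to 120 N. Pads are 22 mm wide; open, the fingers measure 114 mm over their backs; the gripper's body (76 mm by 85 mm) begins 54 mm behind the grasp point. The pads swing forward as they close: fully open they stand 13 mm farther back than shut.
Start: joints at [1.161, 0.48, 1.596, -0, 1.065, -0.047], TCP at [0.231, 0.608, 0.231] pointing down, gripper open.
Joint ranges: [-2.75, 2.75], [-0.82, 2.05], [0.23, 2.67], [-1.56, 4.7], [0.09, 2.69], [-2.92, 2.92]. Speed limits (rad/s): [1.89, 1.89, 2.39, 3.01, 3.01, 3.01].

INTERFACE

Orientations are given as a unit quaternion [x, y, z, w].
In Python, from bench import arm, imaging gives the robot as it stands.
- The arm moves only by the tool arm_command, never from a script. Its argument "rows" is text: rows parted by semicolons, each of 7 numbers parted by spaces: the turn, a rotation vector about the tool's x, y, z each as a share of 0.15 rad, from -1 to 1, then the shift along the tool's x, y, z each as a share of 20 mm, from -1 to 1, then the opening, from -1 (shut) to 1 (fully open). A call has 1 to 10 rows; each row shifts and turns the pose as measured when the row begins, along the tool's axes as they then stand; what a row does not reach is not made up. A row lasts 1/10 s, in which the tool goes at most 50 mm and 8.59 degrees, less where a joint would pass 70% of its speed; a pose out of reach is approached as far as the arm can. A call with a number of a shift or a turn outside -1 to 1 is refused whole. A call with a gripper value outside its range is refused whole. The fingers move at their own pace and stop on an object; "squeeze" is the grip in N (left out, the last holds). Time passes only in rows, so rows that do not move let the fingers close. It gives the time, the measured TCP pose, the force and the opening at its end, in the units of the state.
- arm.read_state(): the state, without advancing time (a new reading comes with each control period).
- imaging.read_camera(name): name is "scene" or "top"; returns the picture (420x560x3 uint8, red, green, blue); there is no depth.
- imaging.camera_params(name): a dict with "K" (3x3 intrinsics, pixels), "R" (3x3) and "t" (3): a world point X has camera coordinates R X + t. Camera axes: x right, y down, z forward; pixel columns grow to the right and rows downward; lengths in m; the calibration is good to about 2 mm. A picture is of the moment at which its call begins. camera_params takes no time and is no camera call.
- arm.sign_off(): hands the job in, once; it reports no verdict.
The state is a dict: "t": time; "joints": joint angles; "qd": joint speeds; "tau": joint torques, N m; "tool_pos": TCP position; "eef_rot": TCP orientation; "ft_force": force on the tool from outside, world axes, zero at the start; "moment": the same for the moment, N m; "finger_gap": opening from 0.0 (shut) to 1.0 (fully open).
Only numpy, scipy, OpenCV 4.12 (cv2) and the standard library are available. Lean on these libraries where they do the work, as an engineer would, in place of code of your own. Each camera call takes 0.05 s, during which the arm holds its last target. There are 200 camera calls.

## Working session

There is one attempt and no reset: what is moved stays moved. The work goes in short steps, Python scripts to look and compute and a tool call to move; the robot and the scene stay as the last step left them, time stands still between calls to the robot, and variables do not carry over. Pictures are saved under pics/ and viewed, about 8 in all and at most 12, crops included, and the job is handed in when it is done.

Besides the shell and the picture viewer there is one more tool, called after "Request:" as a command line: name --argument value ..., lists and objects as JSON in quotes. arm_command: Moves the arm, as the interface text tells. Its arguments: {"type":"object","properties":{"rows":{"type":"string"},"squeeze":{"type":"number"}},"required":["rows"]}

```bash
mkdir -p pics; python3 - <<'E'
from bench import arm, imaging
import cv2
for n in("scene","top"):
    im=imaging.read_camera(n); cv2.imwrite(f"pics/{n}0.png",cv2.cvtColor(im,cv2.COLOR_RGB2BGR))
    p=imaging.camera_params(n); print(n,p)
s=arm.read_state();print(s['t'],s['tool_pos'],s['eef_rot'],s['finger_gap'])
E
```

```text
scene {'K': array([[491.76381506,   0.        , 277.96174164],
       [  0.        , 491.76381506, 209.51074727],
       [  0.        ,   0.        ,   1.        ]]), 'R': array([[ 2.83753778e-01,  9.58896826e-01,  8.19233216e-04],
       [ 6.21146037e-01, -1.83156603e-01, -7.61991640e-01],
       [-7.30521317e-01,  2.16726870e-01, -6.47586341e-01]]), 't': array([-0.20026926, -0.27743789,  1.79466935])}
top {'K': array([[423.86540201,   0.        , 282.81558071],
       [  0.        , 423.86540201, 201.95952564],
       [  0.        ,   0.        ,   1.        ]]), 'R': array([[-0.02464925, -0.9996784 ,  0.00595923],
       [-0.97948945,  0.02295812, -0.20018325],
       [ 0.19998206, -0.01077137, -0.97974035]]), 't': array([0.02339984, 0.6175898 , 1.21137115])}
0.1 [0.23050425 0.60736162 0.23072521] [ 8.23073956e-01  5.67933934e-01 -4.80396899e-04  2.81014354e-04] 1.0028134749139015
```

View pics/scene0.png

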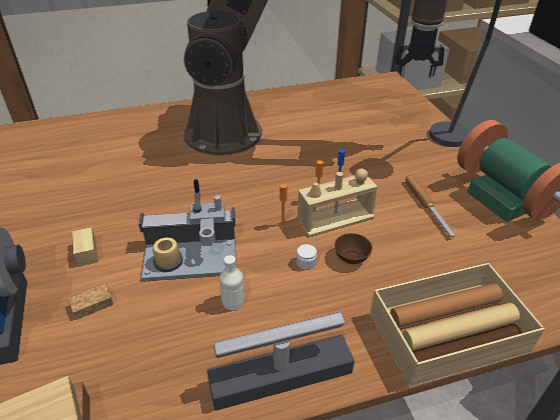

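View pics/top0.png

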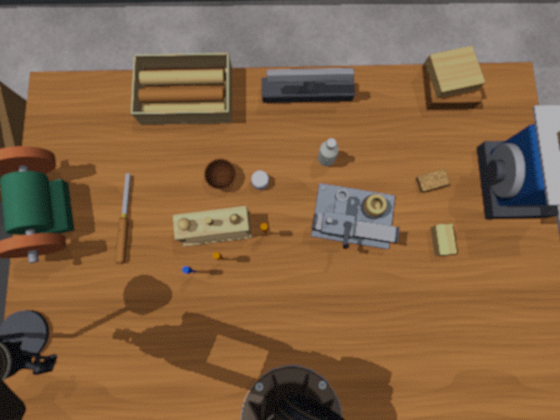

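The scene view shows the jig at about (190,240), with the carriage at the rail's right end, and the rack at about (338,200) with the probe in its middle hole. In the top view the jig is at (355,215), the rack at (212,222) and the look-alikes at (265,227), (217,256) and (187,270). I'll zoom in next.

```bash
python3 - <<'E'
import cv2,numpy as np
a=cv2.imread("pics/top0.png");b=cv2.imread("pics/scene0.png")
def c(i,x,y,w,h,s):return cv2.resize(i[y:y+h,x:x+w],None,fx=s,fy=s,interpolation=cv2.INTER_CUBIC)
A=c(a,300,170,110,85,3.6);B=c(b,130,170,110,110,3.6);C=c(a,165,195,110,85,3.6);D=c(b,270,145,110,90,3.6)
o=np.zeros((720,800,3),np.uint8)
for im,x,y in((A,0,0),(B,400,0),(C,0,310),(D,400,400)):
    h,w=im.shape[:2];h=min(h,720-y);o[y:y+h,x:x+w]=im[:h]
cv2.imwrite("pics/crop.png",o[:720])
E
```

```text
(no output)
```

View pics/crop.png

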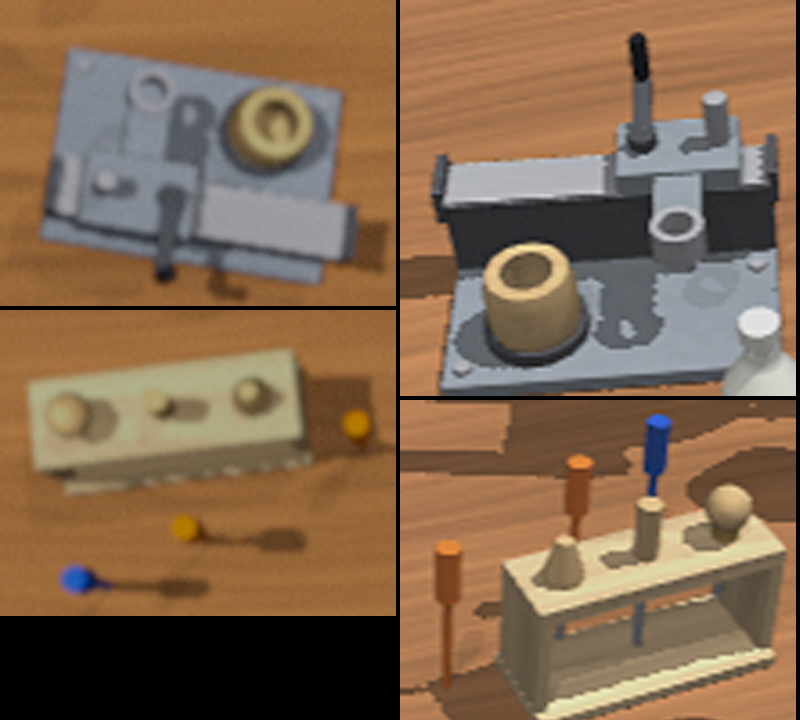

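The crops show these points:

| Point | Top crop | Scene crop |
|---|---|---|
| Guide ring | (151,90) | (678,223) |
| Post top | (105,180) | (715,100) |
| Pin top | (163,273) | (637,38) |
| Blank mouth | (272,125) | (529,268) |
| Probe handle top | (155,401) | (649,503) |

Now I'll cast rays.

```bash
cat > h.py <<'E'
import numpy as np,cv2
from bench import arm, imaging
def ray(n,uv):
    p=imaging.camera_params(n);R,t=p['R'],p['t'];d=R.T@np.linalg.inv(p['K'])@[uv[0],uv[1],1];return -R.T@t,d
def plane(n,uv,z):
    c,d=ray(n,uv);return c+d*(z-c[2])/d[2]
def tri(a,b):
    (c1,d1),(c2,d2)=ray('top',a),ray('scene',b)
    s=np.linalg.lstsq(np.c_[d1,-d2],c2-c1,rcond=None)[0];p,q=c1+d1*s[0],c2+d2*s[1];return (p+q)/2,np.linalg.norm(p-q)
def proj(n,X):
    p=imaging.camera_params(n);x=p['K']@(p['R']@X+p['t']);return x[:2]/x[2]
E
python3 - <<'E'
from h import *
np.set_printoptions(precision=4,suppress=True)
o=.36
T=lambda x,y:(300+x/3.6-o,170+y/3.6-o)
S=lambda x,y:(130+(x-400)/3.6-o,170+y/3.6-o)
C=lambda x,y:(165+x/3.6-o,195+(y-310)/3.6-o)
D=lambda x,y:(270+(x-400)/3.6-o,145+(y-400)/3.6-o)
for k,a,b,z in(("guide",T(151,90),S(678,223),.111),("post",T(105,180),S(715,100),.153),("pin",T(163,273),S(637,38),.162),("rim",T(272,125),S(529,268),.075),("probe",C(155,401),D(649,503),.162),("awl",C(67,416),D(729,508),.15),("cone",C(248,394),D(566,540),.16)):
    print(k,tri(a,b),plane('top',a,z)[:2],plane('scene',b,z)[:2])
P=[plane('top',T(*c),.015)[:2] for c in((70,48),(342,92),(322,282),(42,240))]
print(P,sum(P)/4);e=[P[1]-P[0],P[2]-P[3]];print([(np.linalg.norm(v),np.arctan2(v[1],v[0])) for v in e])
E
```

```text
guide (array([ 0.6255, -0.1617,  0.1122]), np.float64(8.581740246435134e-05)) [ 0.6257 -0.1619] [ 0.6242 -0.1617]
post (array([ 0.5469, -0.1169,  0.1509]), np.float64(0.0005559766110920561)) [ 0.5466 -0.1164] [ 0.5495 -0.1175]
pin (array([ 0.473 , -0.158 ,  0.1618]), np.float64(0.00458082971585659)) [ 0.4733 -0.1557] [ 0.4724 -0.1602]
rim (array([ 0.6016, -0.2665,  0.0751]), np.float64(0.001188446182709087)) [ 0.6017 -0.2659] [ 0.6013 -0.2671]
probe (array([0.5523, 0.2168, 0.1629]), np.float64(0.0008542959234877433)) [0.5523 0.2165] [0.5512 0.2178]
awl (array([0.5459, 0.2883, 0.139 ]), np.float64(0.00010646624799183607)) [0.5442 0.2858] [0.5594 0.281 ]
cone (array([0.5588, 0.1484, 0.1473]), np.float64(0.0019821290902010957)) [0.5563 0.1461] [0.5744 0.1431]
[array([ 0.686 , -0.1077]), array([ 0.6411, -0.3429]), array([ 0.4766, -0.3131]), array([ 0.518 , -0.0768])] [ 0.5804 -0.2101]
[(np.float64(0.23948952732045647), np.float64(-1.7594811851540224)), (np.float64(0.2399692835330459), np.float64(-1.7444609168590521))]
```

The measurements agree with each other: heights match to 1–2 mm, the jig yaw is about -0.181 and the post offset fits. I'll write a small row-planning helper and move on to the post.

```bash
cat > plan.py <<'E'
import sys;from h import *
from scipy.spatial.transform import Rotation as Rt
def plan(tgt,yaw,n,grip):
    "rows to go straight to tgt with tool down, tool x at world angle yaw"
    s=arm.read_state();p=np.array(s['tool_pos']);R=Rt.from_quat(s['eef_rot'])
    g=Rt.from_matrix([[np.cos(yaw),np.sin(yaw),0],[np.sin(yaw),-np.cos(yaw),0],[0,0,-1]])
    out=[]
    for k in range(n,0,-1):
        w=(R.inv()*g).as_rotvec()/k;d=R.inv().apply((np.array(tgt)-p)/k)
        r=np.r_[w/.15,d/.02];p=p+R.apply(d);R=R*Rt.from_rotvec(w);out.append(r)
    m=np.abs(out).max()
    print("from",np.round(s['tool_pos'],4),"max share",round(m,2))
    for i in range(0,n,10):print(";".join(" ".join(f"{x:g}" for x in np.round(r,2)+0.)+f" {grip:g}" for r in out[i:i+10]))
if __name__=="__main__":
    a=[float(x) for x in sys.argv[1:]];plan(a[:3],a[3],int(a[4]),a[5])
E
python3 plan.py .547 -.117 .27 -.181 40 1
```

```text
from [0.2305 0.6074 0.2307] max share 0.99
0 0 0.23 -0.71 0.69 -0.05 1;0 0 0.23 -0.68 0.72 -0.05 1;0 0 0.23 -0.66 0.74 -0.05 1;0 0 0.23 -0.63 0.76 -0.05 1;0 0 0.23 -0.6 0.78 -0.05 1;0 0 0.23 -0.58 0.8 -0.05 1;0 0 0.23 -0.55 0.82 -0.05 1;0 0 0.23 -0.52 0.84 -0.05 1;0 0 0.23 -0.49 0.86 -0.05 1;0 0 0.23 -0.46 0.87 -0.05 1
0 0 0.23 -0.43 0.89 -0.05 1;0 0 0.23 -0.4 0.9 -0.05 1;0 0 0.23 -0.37 0.92 -0.05 1;0 0 0.23 -0.33 0.93 -0.05 1;0 0 0.23 -0.3 0.94 -0.05 1;0 0 0.23 -0.27 0.95 -0.05 1;0 0 0.23 -0.24 0.96 -0.05 1;0 0 0.23 -0.2 0.97 -0.05 1;0 0 0.23 -0.17 0.97 -0.05 1;0 0 0.23 -0.13 0.98 -0.05 1
0 0 0.23 -0.1 0.98 -0.05 1;0 0 0.23 -0.07 0.99 -0.05 1;0 0 0.23 -0.03 0.99 -0.05 1;0 0 0.23 0 0.99 -0.05 1;0 0 0.23 0.04 0.99 -0.05 1;0 0 0.23 0.07 0.99 -0.05 1;0 0 0.23 0.11 0.98 -0.05 1;0 0 0.23 0.14 0.98 -0.05 1;0 0 0.23 0.17 0.97 -0.05 1;0 0 0.23 0.21 0.97 -0.05 1
0 0 0.23 0.24 0.96 -0.05 1;0 0 0.23 0.27 0.95 -0.05 1;0 0 0.23 0.31 0.94 -0.05 1;0 0 0.23 0.34 0.93 -0.05 1;0 0 0.23 0.37 0.92 -0.05 1;0 0 0.23 0.4 0.9 -0.05 1;0 0 0.23 0.43 0.89 -0.05 1;0 0 0.23 0.46 0.87 -0.05 1;0 0 0.23 0.49 0.86 -0.05 1;0 0 0.23 0.52 0.84 -0.05 1
```

Request:
arm_command --rows "0 0 0 0 0 -1 1;0 0 0 0 0 -1 1"

```text
t: 0.3
tool_pos: [0.2297, 0.6056, 0.268]
eef_rot: [0.823, 0.568, -0.003, 0.002]
ft_force: [0.7, 0.2, 0.1]
finger_gap: 1.005
```

Request:
arm_command --rows "0 0 .23 -.7 .7 0 1;0 0 .23 -.7 .7 0 1;0 0 .23 -.66 .74 0 1;0 0 .23 -.63 .76 0 1;0 0 .23 -.6 .78 0 1;0 0 .23 -.58 .8 0 1;0 0 .23 -.55 .82 0 1;0 0 .23 -.52 .84 0 1;0 0 .23 -.49 .86 0 1;0 0 .23 -.46 .87 0 1"

```text
t: 1.3
tool_pos: [0.3088, 0.4123, 0.2671]
eef_rot: [0.912, 0.41, -0.005, 0.003]
ft_force: [-1.3, -0.3, -0.1]
finger_gap: 0.998
```

Request:
arm_command --rows "0 0 .23 -.43 .89 0 1;0 0 .23 -.4 .9 0 1;0 0 .23 -.37 .92 0 1;0 0 .23 -.33 .93 0 1;0 0 .23 -.3 .94 0 1;0 0 .23 -.27 .95 0 1;0 0 .23 -.24 .96 0 1;0 0 .23 -.2 .97 0 1;0 0 .23 -.17 .97 0 1;0 0 .23 -.13 .98 0 1"

```text
t: 2.3
tool_pos: [0.3811, 0.2129, 0.2648]
eef_rot: [0.972, 0.234, -0.007, 0.006]
ft_force: [0.8, 0.3, -0.7]
finger_gap: 0.999
```

Request:
arm_command --rows "0 0 .23 -.1 .98 0 1;0 0 .23 -.07 .99 0 1;0 0 .23 -.03 .99 0 1;0 0 .23 0 .99 0 1;0 0 .23 .04 .99 0 1;0 0 .23 .07 .99 0 1;0 0 .23 .11 .98 0 1;0 0 .23 .14 .98 0 1;0 0 .23 .17 .97 0 1;0 0 .23 .2 .97 0 1"

```text
t: 3.3
tool_pos: [0.4458, 0.0141, 0.2631]
eef_rot: [0.999, 0.051, -0.009, 0.007]
ft_force: [0.4, 0.6, 0.8]
finger_gap: 0.998
```

```bash
python3 plan.py .547 -.117 .2 -.181 12 1
```

```text
from [0.4458 0.0141 0.2631] max share 0.58
0.01 0.01 0.16 0.37 0.58 0.26 1;0.01 0.01 0.16 0.38 0.57 0.26 1;0.01 0.01 0.16 0.4 0.57 0.26 1;0.01 0.01 0.16 0.41 0.56 0.26 1;0.01 0.01 0.16 0.42 0.55 0.26 1;0.01 0.01 0.16 0.43 0.54 0.26 1;0.01 0.01 0.16 0.45 0.53 0.26 1;0.01 0.01 0.16 0.46 0.52 0.26 1;0.01 0.01 0.16 0.47 0.51 0.26 1;0.01 0.01 0.16 0.48 0.5 0.26 1
0.01 0.01 0.16 0.49 0.48 0.26 1;0.01 0.01 0.16 0.5 0.47 0.26 1
```

Request:
arm_command --rows ".01 .01 .2 .44 .7 .3 1;.01 .01 .2 .46 .7 .3 1;.01 .01 .2 .48 .68 .3 1;.01 .01 .2 .5 .67 .3 1;.01 .01 .2 .5 .66 .3 1;.01 .01 .2 .52 .65 .3 1;.01 .01 .2 .54 .64 .3 1;.01 .01 .2 .56 .62 .3 1;.01 .01 .18 .58 .6 .3 1;.01 .01 .18 .58 .58 .3 1"

```text
t: 4.3
tool_pos: [0.5456, -0.1332, 0.1978]
eef_rot: [0.994, -0.109, -0.001, 0.0]
ft_force: [1.3, -0.3, -0.6]
finger_gap: 0.999
```

```bash
python3 plan.py .547 -.117 .12 -.181 7 1
```

```text
from [ 0.5456 -0.1332  0.1978] max share 0.56
0 0 -0.04 -0.01 -0.12 0.56 1;0 0 -0.04 -0.01 -0.12 0.56 1;0 0 -0.04 -0.01 -0.12 0.56 1;0 0 -0.04 -0.01 -0.12 0.56 1;0 0 -0.04 -0.01 -0.12 0.56 1;0 0 -0.04 -0.01 -0.12 0.56 1;0 0 -0.04 -0.01 -0.12 0.56 1
```

Request:
arm_command --rows "0 0 -.15 0 -.45 .3 1;0 0 -.15 0 -.4 .6 1;0 0 0 0 0 .75 1;0 0 0 0 0 .75 1;0 0 0 0 0 .75 1;0 0 0 0 0 .75 1;0 0 0 0 0 0 1"

```text
t: 5.0
tool_pos: [0.5498, -0.1145, 0.1122]
eef_rot: [0.996, -0.084, -0.002, -0.0]
ft_force: [1.0, 0.8, 0.3]
finger_gap: 1.002
```

Request:
arm_command --rows "0 0 0 0 0 0 -.6;0 0 0 0 0 0 -1;0 0 0 0 0 0 -1;0 0 0 0 0 0 -1;0 0 0 0 0 0 -1;0 0 0 0 0 0 -1;0 0 0 0 0 0 -1" --squeeze 40

```text
t: 5.7
tool_pos: [0.5486, -0.1131, 0.1139]
eef_rot: [0.997, -0.083, -0.003, -0.0]
ft_force: [0.8, 0.6, -8.3]
finger_gap: 0.204
```

Request:
arm_command --rows "0 0 0 0 .5 0 -1;0 0 0 -.01 .6 0 -1;0 0 0 -.01 .6 0 -1;0 0 0 -.01 .6 0 -1;0 0 0 -.01 .6 0 -1;0 0 0 -.01 .6 0 -1;0 0 0 -.01 .6 0 -1;0 0 0 -.01 .6 0 -1;0 0 0 -.01 .6 0 -1"

```text
t: 6.6
tool_pos: [0.5284, -0.2178, 0.1139]
eef_rot: [0.997, -0.083, -0.004, -0.003]
ft_force: [2.0, 5.3, -2.5]
finger_gap: 0.199
```

Request:
arm_command --rows "0 0 0 0 .4 0 -1;0 0 0 0 .4 0 -1;0 0 0 0 .4 0 -1;0 0 0 0 .3 0 -1"

```text
t: 7.0
tool_pos: [0.5246, -0.2415, 0.114]
eef_rot: [0.996, -0.085, -0.003, -0.008]
ft_force: [0.5, -0.4, 0.1]
finger_gap: 0.035
```

The grip slid past the post at the end of travel, so the carriage probably hit its stop. I'll lift clear and look.

Request:
arm_command --rows "0 0 0 0 0 -.6 -1;0 0 0 0 0 -1 -1;0 0 0 0 0 -1 -.5;-.05 0 0 -1 0 -1 1;-.05 0 0 -1 0 -.8 1;0 0 0 -1 0 0 1;0 0 0 -1 0 0 1;0 0 0 -1 0 0 1"

```text
t: 7.8
tool_pos: [0.4265, -0.2297, 0.2136]
eef_rot: [0.996, -0.085, -0.0, 0.003]
ft_force: [-0.2, 0.4, 1.1]
finger_gap: 0.986
```

```bash
python3 - <<'E'
from h import *
o=[]
for n,x,y,w,h in(("top",300,170,110,110),("scene",120,150,110,110)):
    im=cv2.cvtColor(imaging.read_camera(n),cv2.COLOR_RGB2BGR);cv2.imwrite(f"pics/{n}1.png",im)
    o.append(cv2.resize(im[y:y+h,x:x+w],None,fx=3.6,fy=3.6,interpolation=cv2.INTER_CUBIC))
cv2.imwrite("pics/c1.png",np.hstack(o))
E
```

```text
(no output)
```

View pics/c1.png

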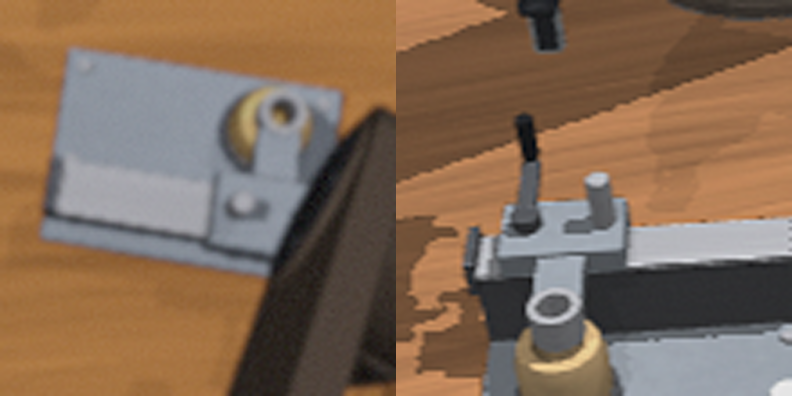

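The carriage stands at the left end, over the blank: top crop guide at (285,111) and post at (241,202); scene crop guide at (157,305), post at (204,180) and pin at (129,122).

```bash
python3 - <<'E'
from h import *
np.set_printoptions(precision=4,suppress=True)
o=.36
T=lambda x,y:(300+x/3.6-o,170+y/3.6-o)
S=lambda x,y:(120+x/3.6-o,150+y/3.6-o)
print(tri(T(285,111),S(157,305)),plane('top',T(285,111),.111),tri(T(241,202),S(204,180)),plane('scene',S(204,180),.153),plane('scene',S(129,122),.162))
E
```

```text
(array([ 0.6056, -0.2679,  0.113 ]), np.float64(0.0007707247141558671)) [ 0.6059 -0.2688  0.111 ] (array([ 0.5273, -0.2199,  0.1519]), np.float64(0.0003715456087453695)) [ 0.5288 -0.2197  0.153 ] [ 0.4571 -0.2639  0.162 ]
```

```bash
python3 plan.py .4555 -.263 .2 -.181 3 1;python3 plan.py .4555 -.263 .133 -.181 4 1
```

```text
from [ 0.4249 -0.2291  0.2133] max share 0.6
0.01 0 0.02 0.6 0.47 0.22 1;0.01 0 0.02 0.6 0.47 0.22 1;0.01 0 0.02 0.6 0.47 0.22 1
from [ 0.4249 -0.2291  0.2133] max share 1.01
0.01 0 0.02 0.45 0.35 1.01 1;0.01 0 0.02 0.45 0.35 1 1;0.01 0 0.02 0.45 0.35 1 1;0.01 0 0.02 0.45 0.35 1 1
```

Request:
arm_command --rows ".01 0 0 .6 .47 .2 1;.01 0 0 .6 .47 .2 1;.01 0 0 .55 .45 .2 1;0 0 0 0 0 0 1"

```text
t: 8.3
tool_pos: [0.4596, -0.2674, 0.2026]
eef_rot: [0.996, -0.086, 0.001, 0.002]
ft_force: [0.7, -0.5, -0.3]
finger_gap: 0.996
```

```bash
python3 plan.py .4555 -.263 .133 -.181 5 1
```

```text
from [ 0.4596 -0.2674  0.2026] max share 0.7
0 0 0.01 -0.05 -0.04 0.7 1;0 0 0.01 -0.05 -0.04 0.7 1;0 0 0.01 -0.05 -0.04 0.7 1;0 0 0.01 -0.05 -0.04 0.7 1;0 0 0.01 -0.05 -0.04 0.7 1
```

Request:
arm_command --rows "0 0 0 -.1 -.15 .6 1;0 0 0 -.1 -.05 .7 1;0 0 0 0 0 .7 1;0 0 0 0 0 .7 1;0 0 0 0 0 .55 1;0 0 0 0 0 0 -1;0 0 0 0 0 0 -1;0 0 0 0 0 0 -1;0 0 0 0 0 0 -1;0 0 0 0 0 0 -1" --squeeze 40

```text
t: 9.3
tool_pos: [0.4549, -0.2632, 0.1333]
eef_rot: [0.996, -0.086, -0.004, -0.001]
ft_force: [-50.7, 8.3, 34.0]
finger_gap: 0.151
```

Request:
arm_command --rows "0 0 0 0 0 0 -1;0 0 0 0 0 0 -1"

```text
t: 9.5
tool_pos: [0.4538, -0.2629, 0.1346]
eef_rot: [0.996, -0.086, -0.005, -0.001]
ft_force: [7.0, -0.3, -8.3]
finger_gap: 0.148
```

Request:
arm_command --rows "0 0 0 .04 .51 0 -1;0 0 0 .12 .5 0 -1;0 0 0 .2 .47 0 -1;0 0 0 .27 .43 0 -1;0 0 0 .33 .39 0 -1"

```text
t: 10.0
tool_pos: [0.465, -0.3139, 0.1344]
eef_rot: [0.996, -0.086, -0.005, -0.001]
ft_force: [2.6, 3.5, -3.0]
finger_gap: 0.147
```

```bash
cat > lev.py <<'E'
from h import *
p=np.array(arm.read_state()['tool_pos'])[:2]-[.5176,-.273];y=-.181
x=p@[np.cos(y),np.sin(y)];n=-(p@[-np.sin(y),np.cos(y)]);print("r",np.hypot(x,n),"lever",np.arctan2(n,-x))
E
python3 lev.py
```

```text
r 0.06664375407460005 lever 0.8411638357553257
```

Request:
arm_command --rows "0 0 0 .4 .3 0 -1;0 0 0 .43 .23 0 -1;0 0 0 .47 .15 0 -1;0 0 0 .48 .08 0 -1;0 0 0 .4 0 0 -1;0 0 0 .2 0 0 -1"

```text
t: 10.6
tool_pos: [0.508, -0.3391, 0.1331]
eef_rot: [0.996, -0.086, -0.011, -0.002]
ft_force: [-39.8, 3.8, 23.4]
finger_gap: 0.143
```

```bash
python3 lev.py
```

```text
r 0.06680473560327377 lever 1.6078377604357348
```

Request:
arm_command --rows "0 0 0 -.1 0 0 -1;0 0 0 0 0 0 1;0 0 0 0 0 0 1;0 0 0 0 0 0 1;0 0 0 0 0 -.7 1;0 0 0 0 0 -1 1;0 0 0 0 0 -1 1;0 0 0 0 0 -1 1"

```text
t: 11.4
tool_pos: [0.5087, -0.3381, 0.2104]
eef_rot: [0.996, -0.084, -0.013, -0.003]
ft_force: [-0.3, 0.8, 0.6]
finger_gap: 0.993
```

```bash
python3 plan.py .552 .217 .24 .093 30 1
```

```text
from [ 0.5087 -0.3381  0.2104] max share 0.93
0 0.01 -0.06 -0.09 -0.92 -0.04 1;0 0.01 -0.06 -0.08 -0.93 -0.04 1;0 0.01 -0.06 -0.07 -0.93 -0.04 1;0 0.01 -0.06 -0.06 -0.93 -0.04 1;0 0.01 -0.06 -0.05 -0.93 -0.04 1;0 0.01 -0.06 -0.05 -0.93 -0.04 1;0 0.01 -0.06 -0.04 -0.93 -0.04 1;0 0.01 -0.06 -0.03 -0.93 -0.05 1;0 0.01 -0.06 -0.02 -0.93 -0.05 1;0 0.01 -0.06 -0.01 -0.93 -0.05 1
0 0.01 -0.06 0 -0.93 -0.05 1;0 0.01 -0.06 0 -0.93 -0.05 1;0 0.01 -0.06 0.01 -0.93 -0.05 1;0 0.01 -0.06 0.02 -0.93 -0.05 1;0 0.01 -0.06 0.03 -0.93 -0.05 1;0 0.01 -0.06 0.04 -0.93 -0.05 1;0 0.01 -0.06 0.04 -0.93 -0.05 1;0 0.01 -0.06 0.05 -0.93 -0.05 1;0 0.01 -0.06 0.06 -0.93 -0.05 1;0 0.01 -0.06 0.07 -0.93 -0.05 1
0 0.01 -0.06 0.08 -0.92 -0.05 1;0 0.01 -0.06 0.09 -0.92 -0.05 1;0 0.01 -0.06 0.09 -0.92 -0.05 1;0 0.01 -0.06 0.1 -0.92 -0.05 1;0 0.01 -0.06 0.11 -0.92 -0.05 1;0 0.01 -0.06 0.12 -0.92 -0.05 1;0 0.01 -0.06 0.13 -0.92 -0.05 1;0 0.01 -0.06 0.13 -0.92 -0.05 1;0 0.01 -0.06 0.14 -0.92 -0.05 1;0 0.01 -0.06 0.15 -0.92 -0.05 1
```

Request:
arm_command --rows "0 .01 -.06 -.09 -.92 -.2 1;0 .01 -.06 -.08 -.93 -.1 1;0 .01 -.06 -.07 -.93 -.1 1;0 .01 -.06 -.06 -.93 -.05 1;0 .01 -.06 -.05 -.93 -.05 1;0 .01 -.06 -.05 -.93 -.05 1;0 .01 -.06 -.04 -.93 -.05 1;0 .01 -.06 -.03 -.93 -.05 1;0 .01 -.06 -.02 -.93 -.05 1;0 .01 -.06 -.01 -.93 -.05 1"

```text
t: 12.4
tool_pos: [0.5203, -0.1342, 0.2274]
eef_rot: [0.999, -0.034, -0.006, -0.004]
ft_force: [-0.5, 0.5, 1.3]
finger_gap: 1.0
```

Request:
arm_command --rows "0 .01 -.06 0 -.93 -.05 1;0 .01 -.06 0 -.93 -.05 1;0 .01 -.06 .01 -.93 -.05 1;0 .01 -.06 .02 -.93 -.05 1;0 .01 -.06 .03 -.93 -.05 1;0 .01 -.06 .04 -.93 -.05 1;0 .01 -.06 .04 -.93 -.05 1;0 .01 -.06 .05 -.93 -.05 1;0 .01 -.06 .06 -.93 -.05 1;0 .01 -.06 .07 -.93 -.05 1"

```text
t: 13.4
tool_pos: [0.5192, 0.0743, 0.2337]
eef_rot: [1.0, 0.019, -0.004, -0.005]
ft_force: [0.5, -0.0, -0.7]
finger_gap: 1.0
```

```bash
python3 - <<'E'
from h import *
o=[]
for n,x,y,w,h in(("top",300,170,110,110),("scene",120,150,110,110)):
    im=cv2.cvtColor(imaging.read_camera(n),cv2.COLOR_RGB2BGR);cv2.imwrite(f"pics/{n}2.png",im)
    o.append(cv2.resize(im[y:y+h,x:x+w],None,fx=3.6,fy=3.6,interpolation=cv2.INTER_CUBIC))
cv2.imwrite("pics/c2.png",np.hstack(o))
E
python3 plan.py .552 .217 .22 .093 8 1
```

```text
from [0.5193 0.0752 0.2338] max share 0.88
-0.01 0.01 -0.04 0.24 -0.88 0.09 1;-0.01 0.01 -0.04 0.25 -0.87 0.09 1;-0.01 0.01 -0.04 0.25 -0.87 0.09 1;-0.01 0.01 -0.04 0.26 -0.87 0.09 1;-0.01 0.01 -0.04 0.26 -0.87 0.09 1;-0.01 0.01 -0.04 0.27 -0.87 0.09 1;-0.01 0.01 -0.04 0.27 -0.87 0.09 1;-0.01 0.01 -0.04 0.28 -0.86 0.09 1
```

View pics/c2.png

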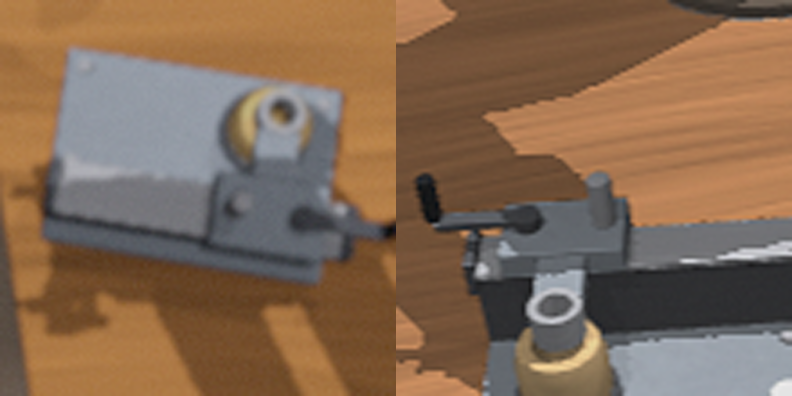

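The lever now lies along the rail, pointing to jig -y, and the carriage is unmoved with the guide at top crop (283,112) and scene crop (157,305). On to the probe.

Request:
arm_command --rows "0 0 -.04 .25 -.85 .1 1;0 0 -.04 .25 -.85 .1 1;0 0 -.04 .25 -.85 .1 1;0 0 -.04 .26 -.85 .1 1;0 0 -.04 .26 -.85 .1 1;0 0 -.04 .26 -.8 .1 1;0 0 -.04 .26 -.7 .1 1;0 0 0 .1 -.3 0 1;0 0 0 0 0 0 1"

```text
t: 14.4
tool_pos: [0.5433, 0.2064, 0.2168]
eef_rot: [0.999, 0.045, -0.008, -0.005]
ft_force: [0.3, -0.3, -0.0]
finger_gap: 1.0
```

```bash
python3 plan.py .552 .217 .123 .093 7 1
```

```text
from [0.5433 0.2064 0.2168] max share 0.67
-0.01 0.01 0 0.08 -0.06 0.67 1;-0.01 0.01 0 0.08 -0.06 0.67 1;-0.01 0.01 0 0.08 -0.07 0.67 1;-0.01 0.01 0 0.07 -0.07 0.67 1;-0.01 0.01 0 0.07 -0.07 0.67 1;-0.01 0.01 0 0.07 -0.07 0.67 1;-0.01 0.01 0 0.07 -0.07 0.67 1
```

Request:
arm_command --rows "-.05 .08 0 .3 -.25 0 1;-.02 .02 0 .15 -.2 .2 1;0 0 0 0 0 0 1"

```text
t: 14.7
tool_pos: [0.552, 0.2158, 0.2125]
eef_rot: [0.999, 0.045, 0.001, 0.001]
ft_force: [-0.3, 0.4, 0.4]
finger_gap: 0.997
```

```bash
python3 plan.py .552 .217 .123 .093 6 1
```

```text
from [0.552  0.2158 0.2125] max share 0.75
0 0 0 0 -0.01 0.75 1;0 0 0 0 -0.01 0.75 1;0 0 0 0 -0.01 0.75 1;0 0 0 0 -0.01 0.75 1;0 0 0 0 -0.01 0.75 1;0 0 0 0 -0.01 0.75 1
```

Request:
arm_command --rows "0 0 0 0 -.05 .7 1;0 0 0 0 0 .8 1;0 0 0 0 0 .8 1;0 0 0 0 0 .8 1;0 0 0 0 0 .8 1;0 0 0 0 0 .2 1;0 0 0 0 0 0 1"

```text
t: 15.4
tool_pos: [0.5509, 0.2146, 0.1237]
eef_rot: [0.999, 0.044, -0.0, 0.001]
ft_force: [0.0, -0.7, 0.5]
finger_gap: 1.0
```

Request:
arm_command --rows "0 0 0 0 0 0 0;0 0 0 0 0 0 -.3;0 0 0 0 0 0 -.6;0 0 0 0 0 0 -1;0 0 0 0 0 0 -1;0 0 0 0 0 0 -1;0 0 0 0 0 0 -1;0 0 0 0 0 0 -1" --squeeze 40

```text
t: 16.2
tool_pos: [0.5521, 0.2148, 0.1262]
eef_rot: [0.999, 0.044, 0.002, 0.001]
ft_force: [0.1, 0.1, -1.1]
finger_gap: 0.225
```

Request:
arm_command --rows "0 0 0 0 0 -.3 -1;0 0 0 0 0 -.6 -1;0 0 0 0 0 -.9 -1;0 0 0 0 0 -1 -1;0 0 0 0 0 -1 -1;0 0 0 0 0 -1 -1;0 0 0 0 0 -1 -1;0 0 0 0 0 -1 -1;0 0 0 0 0 -1 -1;0 0 0 0 0 -1 -1"

```text
t: 17.2
tool_pos: [0.55, 0.2146, 0.315]
eef_rot: [0.999, 0.044, 0.001, 0.001]
ft_force: [0.0, 0.1, -1.0]
finger_gap: 0.219
```

```bash
python3 plan.py .6 -.22 .31 .093 25 -1
```

```text
from [0.55   0.2146 0.315 ] max share 0.87
0 0 0 0.02 0.87 0.01 -1;0 0 0 0.02 0.87 0.01 -1;0 0 0 0.02 0.87 0.01 -1;0 0 0 0.02 0.87 0.01 -1;0 0 0 0.02 0.87 0.01 -1;0 0 0 0.02 0.87 0.01 -1;0 0 0 0.02 0.87 0.01 -1;0 0 0 0.02 0.87 0.01 -1;0 0 0 0.02 0.87 0.01 -1;0 0 0 0.02 0.87 0.01 -1
0 0 0 0.02 0.87 0.01 -1;0 0 0 0.02 0.87 0.01 -1;0 0 0 0.02 0.87 0.01 -1;0 0 0 0.02 0.87 0.01 -1;0 0 0 0.02 0.87 0.01 -1;0 0 0 0.02 0.87 0.01 -1;0 0 0 0.02 0.87 0.01 -1;0 0 0 0.02 0.87 0.01 -1;0 0 0 0.02 0.87 0.01 -1;0 0 0 0.02 0.87 0.01 -1
0 0 0 0.02 0.87 0.01 -1;0 0 0 0.02 0.87 0.01 -1;0 0 0 0.02 0.87 0.01 -1;0 0 0 0.02 0.87 0.01 -1;0 0 0 0.02 0.87 0.01 -1
```

Request:
arm_command --rows "0 0 0 0 .4 0 -1;0 0 0 .02 .8 0 -1;0 0 0 .02 .9 0 -1;0 0 0 .02 .9 0 -1;0 0 0 .02 .9 0 -1;0 0 0 .02 .9 0 -1;0 0 0 .02 .9 0 -1;0 0 0 .02 .9 0 -1;0 0 0 .02 .9 0 -1;0 0 0 .02 .9 0 -1"

```text
t: 18.2
tool_pos: [0.565, 0.0337, 0.3143]
eef_rot: [0.999, 0.044, -0.0, 0.001]
ft_force: [-0.1, 0.3, -0.4]
finger_gap: 0.218
```

Request:
arm_command --rows "0 0 0 .02 .9 0 -1;0 0 0 .02 .9 0 -1;0 0 0 .02 .9 0 -1;0 0 0 .02 .9 0 -1;0 0 0 .02 .9 0 -1;0 0 0 .02 .9 0 -1;0 0 0 .02 .9 0 -1;0 0 0 .02 .7 0 -1;0 0 0 .02 .4 0 -1;0 0 0 0 0 0 -1"

```text
t: 19.2
tool_pos: [0.5731, -0.1315, 0.307]
eef_rot: [0.999, 0.041, -0.007, 0.001]
ft_force: [-1.0, 0.3, -1.1]
finger_gap: 0.222
```

```bash
python3 plan.py .604 -.23 .28 .093 10 -1
```

```text
from [ 0.5731 -0.1315  0.307 ] max share 0.5
0 0.01 -0.01 0.12 0.5 0.13 -1;0 0.01 -0.01 0.12 0.5 0.13 -1;0 0.01 -0.01 0.11 0.5 0.13 -1;0 0.01 -0.01 0.11 0.5 0.13 -1;0 0.01 -0.01 0.11 0.5 0.13 -1;0 0.01 -0.01 0.11 0.5 0.13 -1;0 0.01 -0.01 0.11 0.5 0.13 -1;0 0.01 -0.01 0.11 0.5 0.13 -1;0 0.01 -0.01 0.11 0.5 0.13 -1;0 0.01 -0.01 0.11 0.5 0.13 -1
```

Request:
arm_command --rows "0 0 0 .1 .5 0 -1;0 .02 0 .1 .65 .1 -1;0 .02 0 .12 .65 .1 -1;0 .02 0 .12 .65 .2 -1;0 .02 0 .12 .65 .2 -1;0 .02 0 .12 .65 .2 -1;0 .01 0 .12 .65 .2 -1;0 .01 0 .12 .65 .2 -1;0 .01 0 .12 .5 .2 -1;0 0 0 .1 .3 .2 -1"

```text
t: 20.2
tool_pos: [0.608, -0.2552, 0.2718]
eef_rot: [0.999, 0.041, 0.003, 0.0]
ft_force: [-0.8, -0.3, -0.5]
finger_gap: 0.219
```

```bash
python3 plan.py .6045 -.267 .26 .093 3 -1; python3 - <<'E'
from h import *
o=[]
for n,x,y,w,h in(("top",330,140,80,90),("scene",120,120,90,130)):
    im=cv2.cvtColor(imaging.read_camera(n),cv2.COLOR_RGB2BGR);cv2.imwrite(f"pics/{n}3.png",im)
    o.append(cv2.resize(im[y:y+h,x:x+w],None,fx=4.5,fy=4.5,interpolation=cv2.INTER_CUBIC))
H=max(i.shape[0] for i in o);o=[np.pad(i,((0,H-i.shape[0]),(0,0),(0,0))) for i in o]
cv2.imwrite("pics/c3.png",np.hstack(o))
E
```

```text
from [ 0.608  -0.2552  0.2718] max share 0.2
0 -0.01 -0.02 -0.08 0.19 0.2 -1;0 -0.01 -0.02 -0.08 0.19 0.2 -1;0 -0.01 -0.02 -0.08 0.19 0.2 -1
```

View pics/c3.png

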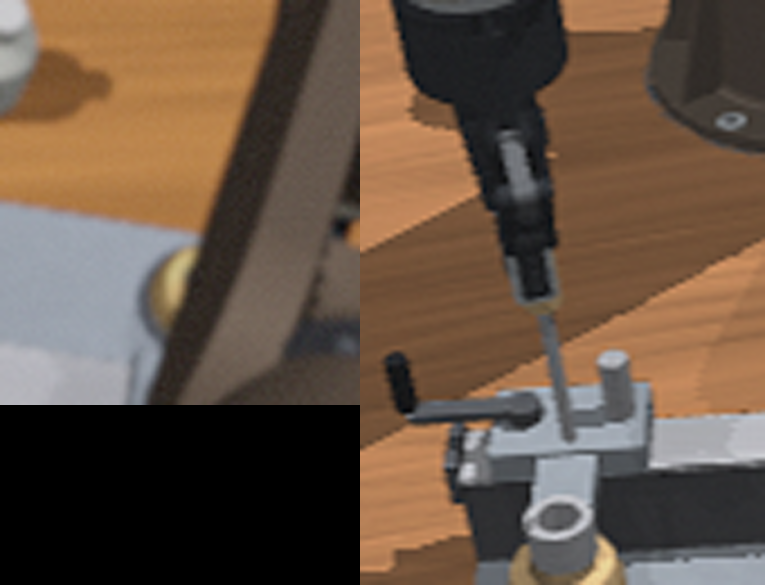

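The scene view shows the rod hanging below the fingers, tip at crop (570,438) and handle underside at (542,307), with the guide mouth at (560,518). The top view is blocked by the arm. I'll refine the guide's centre by ellipse and check the rod for tilt.

```bash
cat > ring.py <<'E'
from h import *
np.set_printoptions(precision=4,suppress=True)
def hole(f,n,c,r=7,S=10):
    im=cv2.cvtColor(cv2.imread(f),cv2.COLOR_BGR2GRAY);x0,y0=int(c[0])-r,int(c[1])-r
    g=cv2.resize(im[y0:y0+2*r+1,x0:x0+2*r+1],None,fx=S,fy=S,interpolation=cv2.INTER_CUBIC)
    out=[]
    k=np.array([c[0]-x0+.5,c[1]-y0+.5])*S
    for th in range(80,190,10):
        cs,_=cv2.findContours((g<th).astype(np.uint8),cv2.RETR_LIST,cv2.CHAIN_APPROX_NONE)
        for q in cs:
            if len(q)>20 and cv2.pointPolygonTest(q,tuple(map(float,k)),False)>0:
                e=cv2.fitEllipse(q); uv=np.array(e[0])/S+[x0-.5,y0-.5]
                if max(e[1])<10*S: out.append((th,uv,np.array(e[1])/S,plane(n,uv,.111)[:2]))
    return out
if __name__=="__main__":
    for f,n in(("scene1","scene"),("scene2","scene"),("top1","top"),("top2","top")):
        c=proj(n,np.array([.605,-.2675,.111]));print(f,c)
        for o in hole(f"pics/{f}.png",n,c):print(*o)
    print("pred tip",proj('scene',np.array([.608,-.2552,.168])),"neck",proj('scene',np.array([.608,-.2552,.258])))
    m=lambda x,y:(120+(x-360)/4.5-.39,120+y/4.5-.39)
    print("meas tip",m(570,438),"neck",m(542,307),plane('scene',m(570,438),.168),plane('scene',m(542,307),.258))
E
python3 ring.py
```

```text
scene1 [163.3451 234.753 ]
90 [163.6721 234.4309] [4.8841 6.9461] [ 0.6041 -0.2666]
100 [163.2572 234.4385] [5.4252 8.6765] [ 0.6038 -0.2676]
110 [163.2284 234.4295] [5.6582 9.031 ] [ 0.6037 -0.2676]
120 [163.2129 234.4285] [5.8594 9.3535] [ 0.6037 -0.2677]
130 [163.1933 234.4305] [6.0875 9.6056] [ 0.6037 -0.2677]
140 [163.1871 234.4286] [6.285  9.8948] [ 0.6037 -0.2677]
scene2 [163.3451 234.753 ]
100 [163.632 234.403] [5.4232 8.5054] [ 0.6039 -0.2667]
110 [163.6009 234.4056] [5.6782 8.923 ] [ 0.6039 -0.2667]
120 [163.5888 234.4041] [5.8931 9.2826] [ 0.6039 -0.2668]
130 [163.5863 234.4084] [6.12   9.5881] [ 0.6039 -0.2668]
140 [163.5808 234.4082] [6.3272 9.9031] [ 0.6039 -0.2668]
top1 [378.3934 200.7973]
80 [378.6558 199.9911] [3.615  5.8417] [ 0.6074 -0.2684]
90 [378.6367 200.0145] [4.2033 6.3632] [ 0.6073 -0.2684]
100 [378.6028 200.0451] [4.7817 6.8747] [ 0.6072 -0.2683]
110 [378.5738 200.1001] [5.3836 7.3575] [ 0.607  -0.2682]
120 [378.5494 200.161 ] [6.0026 7.7677] [ 0.6069 -0.2681]
130 [378.4907 200.2158] [6.6646 8.201 ] [ 0.6067 -0.2679]
140 [378.4102 200.2906] [7.4914 8.7648] [ 0.6065 -0.2677]
150 [378.3764 200.3374] [8.455  9.5539] [ 0.6064 -0.2675]
top2 [378.3934 200.7973]
90 [378.4544 200.0317] [3.8669 6.2672] [ 0.6073 -0.2678]
100 [378.3694 200.0603] [4.5628 6.7411] [ 0.6072 -0.2676]
110 [378.3384 200.1247] [5.2404 7.1604] [ 0.607  -0.2675]
120 [378.3258 200.203 ] [5.8894 7.5561] [ 0.6068 -0.2674]
130 [378.2814 200.2514] [6.4958 7.9961] [ 0.6066 -0.2673]
140 [378.2264 200.2952] [7.1867 8.4931] [ 0.6065 -0.2671]
150 [378.201  200.3528] [7.9991 9.102 ] [ 0.6063 -0.267 ]
pred tip [165.0858 217.3638] neck [159.2864 187.875 ]
meas tip (166.27666666666667, 216.94333333333333) neck (160.05444444444447, 187.83222222222224) [ 0.6073 -0.2523  0.168 ] [ 0.6083 -0.2535  0.258 ]
```

Request:
arm_command --rows "0 -.01 -.02 -.05 .25 .3 -1;0 -.01 -.02 -.05 .25 .4 -1;0 -.01 -.02 -.05 .2 .4 -1;0 0 0 0 0 .4 -1;0 0 0 0 0 0 -1"

```text
t: 20.8
tool_pos: [0.6055, -0.2687, 0.2386]
eef_rot: [0.999, 0.047, 0.0, -0.0]
ft_force: [-0.6, 0.6, -0.9]
finger_gap: 0.216
```

```bash
python3 plan.py .605 -.2692 .235 .093 2 -1
```

```text
from [ 0.6055 -0.2687  0.2386] max share 0.09
0 0 0 -0.01 0.01 0.09 -1;0 0 0 -0.01 0.01 0.09 -1
```

```bash
python3 - <<'E'
from h import *
o=[]
for n,x,y,w,h in(("top",340,160,70,70),("scene",130,170,60,90)):
    im=cv2.cvtColor(imaging.read_camera(n),cv2.COLOR_RGB2BGR);cv2.imwrite(f"pics/{n}4.png",im)
    o.append(cv2.resize(im[y:y+h,x:x+w],None,fx=6,fy=6,interpolation=cv2.INTER_CUBIC))
H=max(i.shape[0] for i in o);o=[np.pad(i,((0,H-i.shape[0]),(0,0),(0,0))) for i in o]
cv2.imwrite("pics/c4.png",np.hstack(o))
s=arm.read_state();p=np.array(s['tool_pos']);print(p)
for z in(.134,.224):print(proj('scene',np.array([p[0],p[1],z])))
E
```

```text
[ 0.60608246 -0.26892588  0.23985432]
[161.40178949 228.32656746]
[155.51866834 199.91894468]
```

View pics/c4.png

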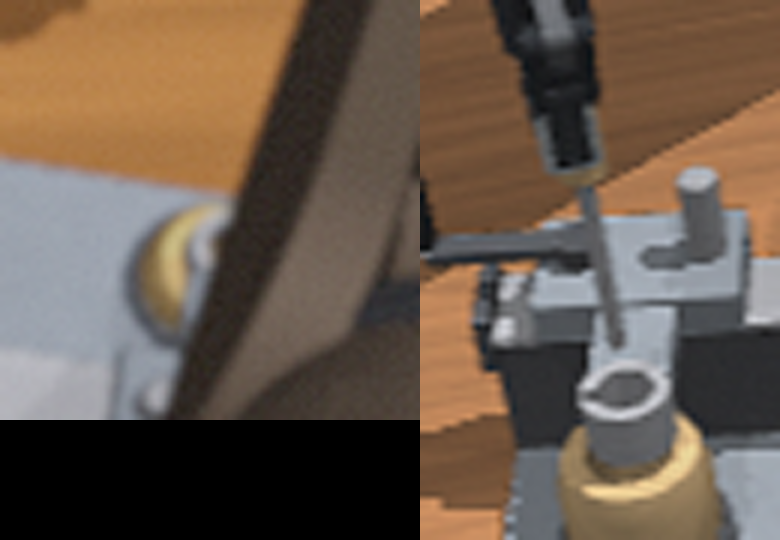

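The tip is at scene crop (617,345), just up-left of the guide mouth centre (625,388), and the neck is at (585,185). I'll turn that into offsets.

```bash
python3 - <<'E'
from h import *
np.set_printoptions(precision=4,suppress=True)
m=lambda x,y:np.array((130+(x-420)/6-.42,170+y/6-.42))
im=cv2.imread('pics/scene4.png').astype(int)
print(im[222:232,157:170].sum(2)//3)
for z in(.134,.136,.138):print(plane('scene',m(617,346),z),plane('scene',m(585,185),z+.09))
# rod centreline: bilinear column profiles
for z in(.145,.165,.185,.205):
    c=proj('scene',np.array([.606,-.267,z]));r=int(round(c[1]));print(z,c,r,im[r,int(c[0])-6:int(c[0])+8].sum(1)//3,int(c[0])-6)
E
```

```text
[[ 82  67 121 124  88  92 131 167 175 174 174 176 177]
 [ 81  82 150 145  87  93 115 156 175 173 174 175 173]
 [ 80  80 153 153  98  92 119 160 176 175 174 173 172]
 [ 81  88 149 156 109  90  89 146 177 174 173 172 173]
 [ 87 108 157 153 104  87  88 145 176 173 172 172 173]
 [ 32  95 154 177 136  82  97 148 173 169 170 172 174]
 [ 36 147 181 173 162 136 154 174 173 171 170 164 159]
 [ 37 134 173 172 172 172 173 172 168 168 169 162 157]
 [ 30 139 176 168 174 192 200 201 199 189 177 165 158]
 [ 44 141 184 191 199 187 169 163 164 165 173 183 185]]
[ 0.6028 -0.2661  0.134 ] [ 0.609  -0.2656  0.224 ]
[ 0.6051 -0.2661  0.136 ] [ 0.6115 -0.2656  0.226 ]
[ 0.6074 -0.266   0.138 ] [ 0.6141 -0.2655  0.228 ]
0.145 [161.5071 224.8309] 225 [ 83  83  81  88 149 156 109  90  89 146 177 174 173 172] 155
0.165 [160.2435 218.6857] 219 [173 172 173 175 180 148  98  92 121 161 179 175 174 171] 154
0.185 [158.952  212.4049] 212 [ 42  45  46  49  45  48  78  93  93 131 165 173 172 173] 152
0.205 [157.6317 205.984 ] 206 [119 135 138 143 152 143 107  85  93 151 185 187 178 171] 151
```

The rod is upright. The probe sits about 2 mm to +y of the guide axis, so I'll correct to TCP (0.606, -0.2709) and descend slowly with checks.

Request:
arm_command --rows "0 0 0 0 .1 0 -1;0 0 0 0 0 0 -1;0 0 0 0 0 0 -1"

```text
t: 21.2
tool_pos: [0.6069, -0.2709, 0.2409]
eef_rot: [0.999, 0.047, 0.001, 0.0]
ft_force: [0.3, -0.1, -1.3]
finger_gap: 0.221
```

```bash
python3 plan.py .606 -.2709 .2399 .093 1 -1
```

```text
from [ 0.6069 -0.2709  0.2409] max share 0.05
0.01 -0.02 0.01 -0.04 -0.01 0.05 -1
```

Request:
arm_command --rows "0 -.02 0 -.05 0 .3 -1;0 0 0 0 0 .4 -1;0 0 0 0 0 .4 -1"

```text
t: 21.5
tool_pos: [0.6065, -0.2713, 0.2189]
eef_rot: [0.999, 0.047, 0.001, 0.001]
ft_force: [0.6, 0.6, -1.3]
finger_gap: 0.224
```

```bash
python3 plan.py .606 -.2709 .154 .093 8 -1
```

```text
from [ 0.6065 -0.2713  0.2189] max share 0.41
0 0 0 0 0 0.41 -1;0 0 0 0 0 0.41 -1;0 0 0 0 0 0.41 -1;0 0 0 0 0 0.41 -1;0 0 0 0 0 0.41 -1;0 0 0 0 0 0.41 -1;0 0 0 0 0 0.41 -1;0 0 0 0 0 0.41 -1
```

```bash
cat > look.py <<'E'
import sys;from h import *
k=sys.argv[1];im=cv2.cvtColor(imaging.read_camera("scene"),cv2.COLOR_RGB2BGR);cv2.imwrite(f"pics/scene{k}.png",im)
cv2.imwrite(f"pics/c{k}.png",cv2.resize(im[195:255,135:190],None,fx=10,fy=10,interpolation=cv2.INTER_CUBIC))
p=arm.read_state()['tool_pos'];print(np.round(p,4))
g=im.astype(int).sum(2)//3
for z in(.125,.14,.155,.17):
    c=proj('scene',np.array([p[0],p[1],z]));r=int(round(c[1]));x=int(c[0])-4;print(z,np.round(c,2),r,x,g[r,x:x+10])
E
python3 look.py 5
```

```text
[ 0.6058 -0.271   0.2173]
0.125 [161.11 231.11] 231 157 [ 46 143 187 167 117  90  91 137 167 167]
0.14 [160.17 226.61] 227 156 [ 36  33  97 126 106  89  91 146 175 171]
0.155 [159.22 222.03] 222 155 [ 81  81  82  81  87  93  94 150 179 176]
0.17 [158.25 217.39] 217 154 [175 176 177 153 107  90  93 147 177 175]
```

View pics/c5.png

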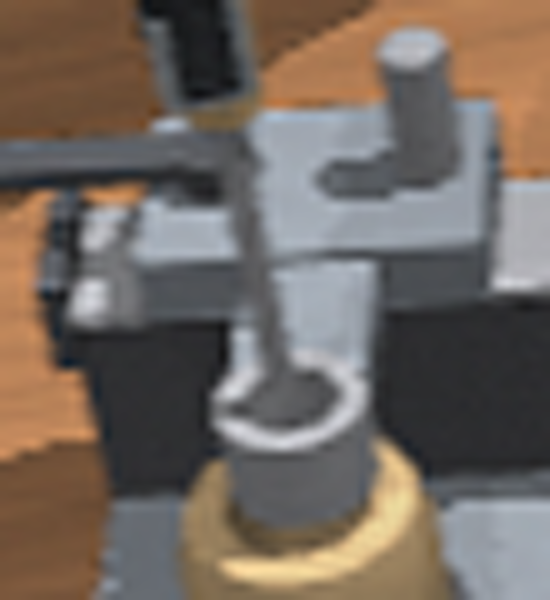

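The rod enters the mouth: laterally it sits at u≈163.2 against the hole centre at 163.4, with the hole centred at crop (289,399). Descending now.

Request:
arm_command --rows "0 0 0 -.04 0 .3 -1;0 0 0 0 0 .4 -1;0 0 0 0 0 .4 -1"

```text
t: 21.85
tool_pos: [0.6049, -0.2711, 0.1934]
eef_rot: [0.999, 0.047, 0.0, 0.001]
ft_force: [-1.3, 0.1, -0.5]
finger_gap: 0.222
```

```bash
python3 plan.py .605 -.2711 .154 .093 5 -1
```

```text
from [ 0.6049 -0.2711  0.1934] max share 0.39
0 0 0 0 0 0.39 -1;0 0 0 0 0 0.39 -1;0 0 0 0 0 0.39 -1;0 0 0 0 0 0.39 -1;0 0 0 0 0 0.39 -1
```

Request:
arm_command --rows "0 0 0 0 0 .4 -1;0 0 0 0 0 .4 -1;0 0 0 0 0 .4 -1;0 0 0 0 0 .35 -1"

```text
t: 22.25
tool_pos: [0.6047, -0.271, 0.159]
eef_rot: [0.999, 0.047, -0.0, 0.0]
ft_force: [-0.0, 0.4, -1.0]
finger_gap: 0.225
```

```bash
python3 plan.py .605 -.2711 .154 .093 1 -1
```

```text
from [ 0.6047 -0.271   0.159 ] max share 0.25
0.01 0.01 0.01 0.02 0.01 0.25 -1
```

Request:
arm_command --rows "0 0 0 0 0 .2 -1;0 0 0 0 0 0 -1;0 0 0 0 0 0 -1"

```text
t: 22.55
tool_pos: [0.6042, -0.2708, 0.1533]
eef_rot: [0.999, 0.047, -0.001, 0.0]
ft_force: [0.2, 0.6, -0.6]
finger_gap: 0.217
```

```bash
python3 look.py 6; python3 - <<'E'
from h import *
s=arm.read_state();p=s['tool_pos'];print(s['eef_rot'],s['ft_force'],s['qd'],s['finger_gap'])
print(proj('scene',np.array([p[0],p[1],.142])))
E
```

```text
[ 0.6042 -0.2708  0.1534]
0.125 [161.12 230.66] 231 157 [ 46 145 192 180 129  83  92 112 153 170]
0.14 [160.18 226.17] 226 156 [101 103  98  92  90  88  92  99 119 153]
0.155 [159.23 221.59] 222 155 [94 82 47 28 34 35 30 26 77 97]
0.17 [158.26 216.95] 217 154 [16 22 27 29 30 29 27 25 80 99]
[ 9.98892577e-01  4.70374190e-02 -1.04877912e-03  3.93726300e-06] [ 0.18948219  0.12758235 -0.73009442] [ 0.0010377  -0.00413198 -0.00199804 -0.00100051  0.00124299  0.00039274] 0.22406156179026712
[160.0583922  225.56091998]
```

View pics/c6.png

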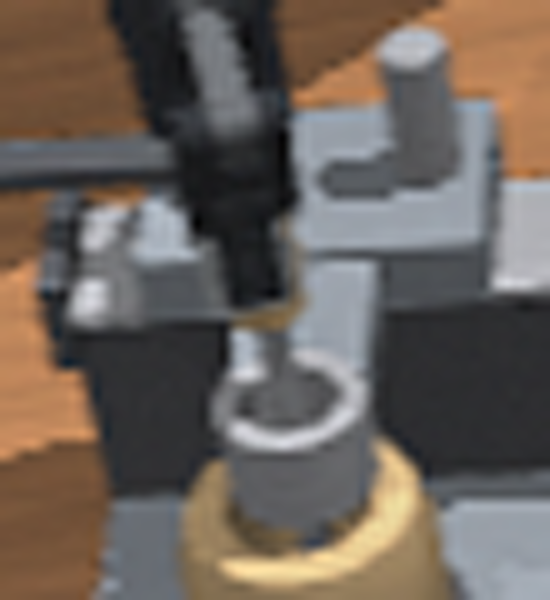

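The rod stands in the bush: u≈162.8 at row 231, where the guide axis predicts 162.7. It also shows below the bush at crop (315,540), where the axis predicts about (320,540). The handle underside puts the tip at z≈0.050–0.054, about 21–25 mm below the rim. I'll nudge x by 1 mm towards the mean estimate, settle and hand in.

Request:
arm_command --rows "0 0 0 .06 0 0 -1;0 0 0 0 0 0 -1;0 0 0 0 0 0 -1;0 0 0 0 0 0 -1"

```text
t: 23.0
tool_pos: [0.6062, -0.2709, 0.1546]
eef_rot: [0.999, 0.047, -0.0, 0.0]
ft_force: [0.5, 0.3, -0.7]
finger_gap: 0.221
```

```bash
python3 - <<'E'
from h import *
s=arm.read_state();print(s['t'],s['tool_pos'],s['eef_rot'],s['ft_force'],s['finger_gap'],np.abs(s['qd']).max())
p=s['tool_pos']
if abs(p[0]-.605)<.0015 and abs(p[1]+.2709)<.001 and abs(p[2]-.153)<.004: print(arm.sign_off())
E
```

```text
23.0 [ 0.60616606 -0.2709218   0.15456365] [ 9.98892965e-01  4.70380914e-02 -2.14996967e-04  4.64329942e-04] [ 0.50932182  0.25075506 -0.70249522] 0.2207215708512342 0.0025041180035904466
the job is handed in; nothing more can be done
None
```

I pushed the carriage home, turned the lever to its stop, and handed the job in at 23 s with the probe held upright in the guide. The hand-in gives no verdict, so this rests on my own checks.

**Carriage and lever:** My grip slid off the post at the end of the push, so I took the carriage to be at its stop. The camera measured only 105–108 mm of travel, because I didn't know its exact starting point. It does put the guide over the blank's bore to within a few mm. The lever read about 1.6 rad while I still held the pin, and the pictures show it lying along the rail.

**Probe, at hand-in:**
- **Upright and still:** the tool was vertical to within about 0.001 rad and the joints were nearly still. The rod looked upright in the picture to within about 0.02 rad.
- **Depth:** the tip is about 20–25 mm below the blank's rim, worked out from the grip height and the handle's position in the picture.
- **Sideways centring:** within about 1 mm of the guide's axis in the scene picture.
- **Contact:** the wrist force stayed at about 1 N during the descent, with no sign of contact with the jig.

**Disagreements:** In the robot's x direction my estimates of the guide's centre differed by about 3 mm: 0.604 from the scene camera, 0.607 from the top camera and 0.607 from the arm. I ended at 0.606. The top camera was blocked by the arm during insertion, so centring in x was not confirmed by a second view.

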